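# Prop a disc blank out of its tray and set it up for drilling

### The job

Set up the round blank for drilling. First lay the fenced plywood board flat on the slotted iron drill table, centred, with its long sides along the table's long sides, and let go of it; then push the metal disc along its pocket so that it rides up the sloping end and leans there, tilted, with one edge raised, take hold of it and set it down flat on the bare plywood, wholly on the board and clear of the fence. Lower things into place rather than dropping them, and leave the other things on the bench where they are.

Things in the scene. Friction and masses are not known exactly. Their poses are not given: they have to be found in the camera images.
- disc: Plain aluminium disc (the blank), 66 mm diameter, 14 mm thick, 0.1 to 0.17 kg. Origin: centre of its underside; z is the disc's axis, pointing up out of the pocket. Starts flat in the tray's pocket, top flush with the tray, out of a gripper's reach. Tilted by 25 degrees on the slope, its underside centre is at tray x = +42 mm, 26 mm above the bench, and both ends of its diameter along the tray's y stand clear of the sides to be gripped.
- nest: Fixed pale wooden tray, 200 mm (its x) by 114 mm (its y), sides 26 mm high. Origin: centre of its underside on the bench; z up. Straight-sided pocket 70 mm wide, 14 mm deep, centred on y = 0; flat floor 12 mm above the bench from x = -86 mm (upright end wall) to x = +32 mm (foot of the slope). The disc starts centred near x = -5 mm, its rear rim near x = -38 mm.
- pocket_gap (a point): Middle of the bare pocket floor behind the disc (tray x = -63 mm, 12 mm above the bench); about 45 mm of free floor lies between the end wall and the disc, where shut fingers can be let down to push the disc's rim towards the slope.
- slope_foot (a point): Foot of the pocket's sloping end (tray x = +32 mm, 12 mm above the bench). The slope rises at 35 degrees towards the tray's +x, to 54 mm above the bench at x = +92 mm; above 26 mm it has no side walls. The axes are the tray's. Pushed disc: its front edge climbs the slope, its rear edge stays on the floor; friction holds it where it is left.
- board: Plywood drilling board, 140 mm (its x) by 110 mm (its y), 18 mm thick, 0.3 kg, loose on the bench. A wooden fence strip 20 mm wide runs along the whole +y edge (y = 35 to 55 mm), its top 44 mm above the board's underside: it can be gripped across its 20 mm. Origin: centre of the board's underside; z up.
- board_clear (a point): Centre of the bare top face of the board (18 mm above the underside, 10 mm from the board's centre towards -y): 90 mm between the fence and the free long edge, 140 mm the other way.
- drill_table: Fixed dark cast-iron drill table, 200 mm (its x) by 180 mm (its y), 30 mm high, with three slots along x in its top (14 to 17 mm wide, 10 mm deep). Origin: centre of its underside on the bench; z up. Its top is 30 mm above the bench. It may stand to the left or to the right of the robot, the tray on the other side.
- jar: Bystander: amber glass jar, 66 mm diameter, 85 mm high. Origin: centre of its underside.
- can: Bystander: steel can with a paper label, 72 mm diameter, 110 mm high. Origin: centre of its underside.
- hammer: Bystander: hammer lying along its x. Origin: on its underside.
- screwdriver: Bystander: screwdriver with a black handle, lying along its x in front of the robot. Origin: on its underside.
- wrench: Bystander: steel wrench lying along its x. Origin: on its underside.
- pine_block: Bystander: pine offcut 90 x 60 x 45 mm. Origin: centre of its underside.
- pot: Bystander: open white plastic pot, 80 mm diameter, 95 mm high. Origin: centre of its underside.
Not all that is in view belongs to the job. Leave any blue or turquoise look-alike of the board alone.

How it is judged:
By the outcome, as a careful person would: the job done as asked, in the order asked, and still so for the second after the job is handed in, with the robot touching nothing.
It also fails if it takes over 72 s, if anything falls off the work surface, if the arm or the gripper's body presses on something with over 40 N, if the wrist force passes 120 N, or if a joint passes its speed limit or range.

### The arm

A 6-joint arm with a two-finger parallel gripper is mounted at the origin on the work surface. World frame = base frame: x ahead of the robot, y to its left, z up, the work surface at z = 0. Lengths are in mm, angles in rad, forces in N, time in s.
With the tool pointing down it reaches from about 350 to 775 mm from the base axis. Payload 7.3 kg.
Tool frame: the origin (TCP) lies midway between the tips of the shut fingers; the grasp point (between the pads) lies manip.grasp_offset behind it (manip.grasp_offset is the distance from the TCP to the grasp point, in mm); y points along the fingers, x is the direction in which the jaws open and shut, and the axes are right-handed (so a half turn about y gives the same grasp; the last joint's range is limited). The gripper opens to 92 mm and grips with 3 to 60 N. Pads are 19 mm wide; open, the fingers measure 130 mm over their backs; the gripper's body (75 mm by 190 mm) begins 47 mm behind the grasp point.
Start: joints at [-1.367, 0.342, 1.524, -0, 1.275, -0.146], TCP at [179.946, -493.221, 195.741] pointing down, gripper open.
Joint ranges: [-2.53, 2.53], [-0.77, 2.02], [0.04, 2.7], [-1, 4.14], [0.28, 2.66], [-3.11, 3.11]. Speed limits (rad/s): [2.57, 2.57, 3.14, 3.14, 3.14, 3.14].

### API

Orientations are given as [roll, pitch, yaw] about the fixed x, y, z axes, in that order (R = Rz(yaw) Ry(pitch) Rx(roll)).
In Python, from plant import manip gives the robot as it stands. Calls block until the motion is done:
- manip.move_pose(position, orientation): joint-space move of the TCP to a pose.
- manip.move_straight(position, frame=None, feed=150, f_stop=None): straight line of the TCP; frame=None keeps the orientation; feed is the mean speed in mm/s. With f_stop (N) it stops when the force on the tool has changed by that much, and returns True; else False.
- manip.set_joints(angles): joint-space move.
- manip.grip(opening, newtons=None): finger opening in mm; newtons is the grip in N (None keeps the last); returns when the fingers have stopped.
- manip.dwell(seconds).
- manip.ik(position, orientation): joint angles nearest the present ones, or None.
- manip.read_camera(name): name is "scene" or "top" or "wrist"; returns (picture, depth): 480x640x3 uint8, red, green, blue; 480x640 float32, mm along the optical axis (not along the pixel's ray), 0 where there is no reading.
- manip.calibration(name): a dict with "camera_matrix" (3x3 intrinsics, pixels), "k1" (the pictures are not rectified: a ray, as slopes to the right and down, at radius r is drawn at 1 + k1 r^2 times it, then the intrinsics apply), "rvec" (rotation vector, rad) and "tvec" (3), from world to camera coordinates, as OpenCV has them. Camera axes: x right, y down, z forward; pixel columns grow to the right and rows downward; lengths in mm; the calibration is good to about 2 mm. A picture is of the moment at which its call begins: read the wrist's pose just before it. calibration takes no time and is no camera call; for the wrist camera it gives the pose at the moment of the call.
A pose or a line that the arm cannot do raises manip.Unreachable and nothing moves.
- manip.sign_off(): hands the job in, once; it reports no verdict.
Readings, each from a call of its own:
- manip.read_time_s(): time.
- manip.read_joint_pos(): joint angles.
- manip.read_dq(): joint speeds.
- manip.read_joint_torque(): joint torques, N m.
- manip.read_ee_pos(): TCP position.
- manip.read_tcp_rot(): TCP orientation.
- manip.read_contact_force(): force on the tool from outside, world axes, zero at the start.
- manip.read_ft_torque(): the same for the moment, N m.
- manip.read_grip_width(): finger opening in mm.
Only numpy, scipy, OpenCV 4.12 (cv2) and the standard library are available. Lean on these libraries where they do the work, as an engineer would, in place of code of your own. Each camera call takes 0.05 s, during which the arm holds its last target. There are 200 camera calls.

## Working session

There is one attempt and no reset: what is moved stays moved. The work goes in short steps, each a Python script; the robot and the scene stay as the last script left them, time stands still between calls to the robot, and variables do not carry over. Pictures are saved under pics/ and viewed, about 8 in all and at most 12, crops included, and the job is handed in when it is done.

```bash
ls; mkdir -p pics
cat > h.py <<'E'
import numpy as np, cv2
from plant import manip
def cap(name,fn=None):
    c=manip.calibration(name); p,d=manip.read_camera(name)
    if fn: cv2.imwrite('pics/'+fn,p[:,:,::-1]); np.savez('pics/'+fn+'.npz',p=p,d=d,K=c["camera_matrix"],k1=c["k1"],r=c["rvec"],t=c["tvec"])
    return p,d,c
def cloud(d,c):
    K=np.array(c["camera_matrix"],float);k1=c["k1"]
    v,u=np.mgrid[0:d.shape[0],0:d.shape[1]]
    xd=(u-K[0,2])/K[0,0]; yd=(v-K[1,2])/K[1,1]
    x,y=xd.copy(),yd.copy()
    for _ in range(10):
        s=1+k1*(x*x+y*y); x=xd/s;y=yd/s
    P=np.stack([x*d,y*d,d],-1).astype(float)
    R=cv2.Rodrigues(np.array(c["rvec"],float))[0]; t=np.array(c["tvec"],float).ravel()
    W=(P-t)@R
    W[d<=0]=np.nan
    return W
def load(fn):
    z=np.load('pics/'+fn+'.npz'); return z['p'],z['d'],dict(camera_matrix=z['K'],k1=float(z['k1']),rvec=z['r'],tvec=z['t'])
E
python3 - <<'E'
from h import *
print(manip.grasp_offset, manip.read_tcp_rot(), manip.read_time_s())
for n in("scene","top"):
    p,d,c=cap(n,n+'0.png'); print(n,c)
E
```

```text
pics
18.8 [-1.57056757  0.00157992 -1.22098448] 0.0
scene {'camera_matrix': array([[534.30687077,   0.        , 321.93271043],
       [  0.        , 534.30687077, 239.09388445],
       [  0.        ,   0.        ,   1.        ]]), 'k1': -0.06276174619547949, 'rvec': array([ 2.13368446,  0.61437683, -0.30805055]), 'tvec': array([-480.56083319,  -99.17112152, 1797.17499633])}
top {'camera_matrix': array([[439.08066258,   0.        , 320.32450496],
       [  0.        , 439.08066258, 239.06013705],
       [  0.        ,   0.        ,   1.        ]]), 'k1': 0.03300646118633603, 'rvec': array([ 2.16868121, -2.13361556,  0.11461898]), 'tvec': array([  63.12709221,  518.49652108, 1024.76196776])}
```

View pics/top0.png

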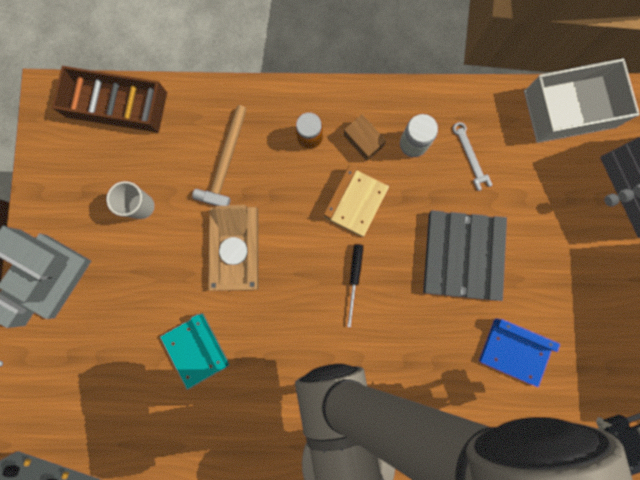

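View pics/scene0.png

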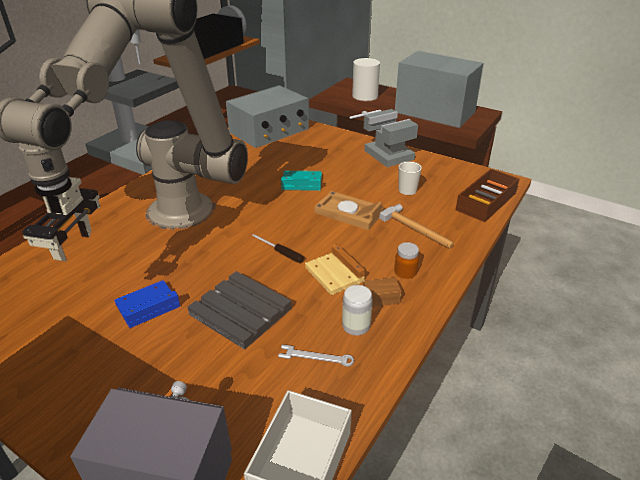

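The top view shows three board candidates: the pale one at (357,203), the turquoise one at (195,350) and the blue one at (518,352). The pale plywood with the brown fence on its left, near (340,195), is the one meant. The drill table is at (466,256). The tray is at (233,248) with the disc at (232,250), and its slope is at the image top (world +x).

Run:
```python
from h import *
p,d,c=load('top0.png'); W=cloud(d,c); np.set_printoptions(precision=1,suppress=True)
def reg(name,u0,u1,v0,v1,z0,z1):
    w=W[v0:v1,u0:u1].reshape(-1,3); pp=np.stack(np.meshgrid(range(u0,u1),range(v0,v1)),-1).reshape(-1,2)
    m=(w[:,2]>z0)&(w[:,2]<z1)
    q=w[m]; r=cv2.minAreaRect(q[:,:2].astype(np.float32))
    print(name,m.sum(),'z',np.median(q[:,2]),'rect',np.array(r[0]),np.array(r[1]),r[2],'mean',q.mean(0))
    print(cv2.boxPoints(r))
print('bench',np.nanmedian(W[300:340,240:330,2]),np.nanmedian(W[140:170,240:290,2]))
reg('board top',318,395,160,242,12,24)
reg('fence',318,395,160,242,36,52)
reg('table',415,515,200,310,24,36)
reg('tray',200,265,195,300,20,60)
reg('slopehi',200,265,195,300,34,60)
reg('floor',220,247,240,290,8,17)
# disc white pixels
h=cv2.cvtColor(p,cv2.COLOR_RGB2HSV); m=np.zeros(h.shape[:2],bool); m[230:270,212:255]=True
m&=(h[...,1]<60)&(h[...,2]>150)
q=W[m]; print('disc',m.sum(),np.nanmean(q,0),np.nanmax(q,0)-np.nanmin(q,0))
for n,(u0,u1,v0,v1) in dict(jar=(290,330,105,155),block=(340,390,110,160),can=(395,445,105,160),pot=(100,160,175,225),hammer=(185,250,100,210),driver=(340,370,240,330),wrench=(448,495,115,195)).items():
    w=W[v0:v1,u0:u1].reshape(-1,3); w=w[w[:,2]>8]; print(n,np.nanpercentile(w,2,axis=0),np.nanpercentile(w,98,axis=0))
a=p[60:310,190:520][:,:,::-1]
cr=np.hstack([cv2.resize(p[155:245,310:400][:,:,::-1],(400,400),interpolation=2),cv2.resize(p[198:298,185:285][:,:,::-1],(400,400),interpolation=2)]); cv2.imwrite('pics/crop1.png',cr)
```

```text
bench 0.10442187576658829 0.42086075875454027
board top 2077 z 17.798450585723753 rect [614.9 -15.5] [107.9 142.5] 64.00477600097656 mean [609.9 -23.3  17.8]
[[527.2 -32.8]
 [655.3 -95.2]
 [702.5   1.7]
 [574.5  64.2]]
fence 491 z 43.946895188509636 rect [634.9  24.8] [ 20.8 142.1] 64.43675231933594 mean [634.1  25.2  43.8]
[[566.3  46.1]
 [694.5 -15.2]
 [703.5   3.5]
 [575.3  64.8]]
table 4985 z 29.53616320272832 rect [ 486.7 -276.5] [182.1 202.3] 85.20027160644531 mean [ 485.3 -276.6   29.5]
[[ 378.3 -358.8]
 [ 579.9 -375.7]
 [ 595.1 -194.3]
 [ 393.6 -177.4]]
tray 3247 z 26.711050673206234 rect [509.4 295.3] [234.6 138.6] 2.8430330753326416 mean [510.9 286.4  29.4]
[[388.8 358.7]
 [395.7 220.3]
 [630.  232. ]
 [623.2 370.4]]
slopehi 500 z 47.148403036954264 rect [571.9 286. ] [43.2 71.3] 0.2749954164028168 mean [573.9 285.7  46.4]
[[550.1 321.5]
 [550.5 250.3]
 [593.7 250.5]
 [593.3 321.7]]
floor 609 z 12.258275971140783 rect [461.1 284.2] [108.3  64.8] 2.3408823013305664 mean [438.8 283.5  12.3]
[[405.7 314.4]
 [408.3 249.6]
 [516.6 254.1]
 [513.9 318.8]]
disc 612 [487.2 283.3  25.5] [67.8 67.5 24.6]
jar [752.3  74.   13.4] [808.1 131.2  88.5]
block [727.4 -75.6  11.8] [817.2  13.   48.9]
can [ 732.6 -186.8   15. ] [ 795.2 -123.   113.3]
pot [561.5 482.9   8.9] [632.8 557.7  97.4]
hammer [584.9 263.1  13.3] [847.2 381.1  55.5]
driver [319.1 -29.9  12.5] [505.3   0.1  27.7]
wrench [ 656.4 -345.     8. ] [ 817.  -260.9   12.9]
```

View pics/crop1.png

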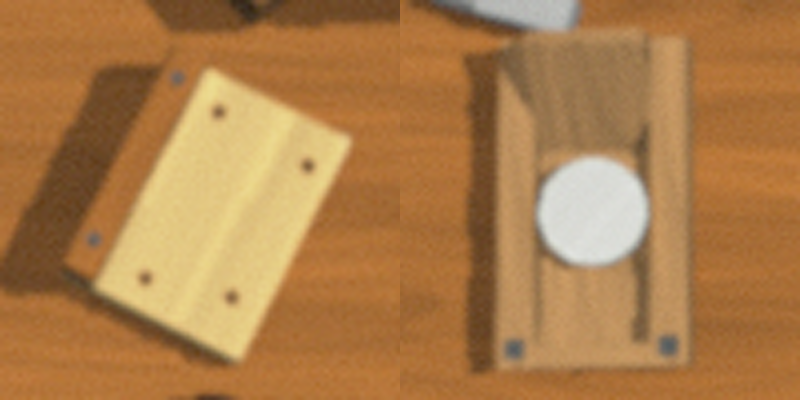

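The crop confirms it: the left half shows the plain board with its fence on the +y side, and the right half shows the disc in the pocket with the slope towards the image top. The sizes and heights match the description. Next I'll move above the board and check from close.

```bash
cat >> h.py <<'E'
from scipy.spatial.transform import Rotation as Ro
def down(yawdeg): return [-np.pi/2,0,np.radians(yawdeg)]
def rect(W,z0,z1,box):
    w=W.reshape(-1,3); x0,x1,y0,y1=box
    m=(w[:,2]>z0)&(w[:,2]<z1)&(w[:,0]>x0)&(w[:,0]<x1)&(w[:,1]>y0)&(w[:,1]<y1)
    q=w[m]; r=cv2.minAreaRect(q[:,:2].astype(np.float32)); print(m.sum(),'z',np.median(q[:,2]),'rect',np.round(r[0],1),np.round(r[1],1),round(r[2],2)); return q
E
python3 - <<'E'
from h import *
manip.grip(60,60)
manip.move_pose([634.9,24.8,170],down(64.2))
p,d,c=cap('wrist','w1.png'); W=cloud(d,c)
print(manip.read_time_s(),manip.read_ee_pos(),manip.read_tcp_rot())
rect(W,36,52,(540,730,-60,90)); rect(W,12,24,(500,730,-120,90))
E
```

```text
3.3167 [634.90988743  23.66699667 170.10995491] [-1.57099377e+00  1.41890350e-04  1.11874317e+00]
4453 z 44.48861478210732 rect [635.   26.8] [ 19.6 139.4] 63.76
17317 z 18.516012294615678 rect [592. -20.] [ 99.8 175.9] 63.87
```

View pics/w1.png

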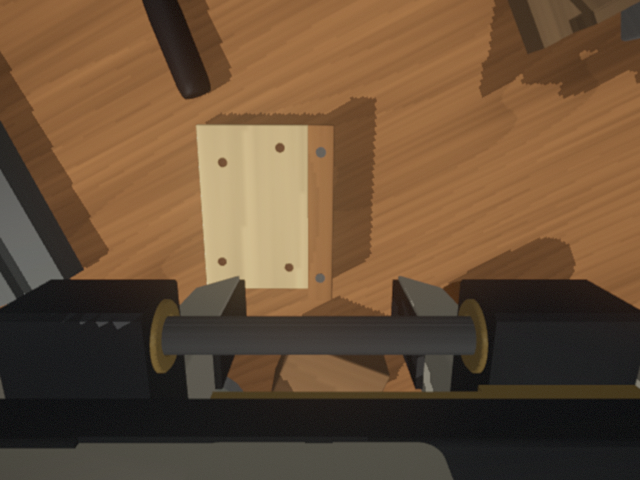

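The wrist view shows the fence at columns 308–333 and the bare board at columns 197–308. This agrees with the top camera to about 2 mm. Now I'll grasp.

Run:
```python
from h import *
o=down(64.1)
manip.move_straight([635,25.8,60],o,feed=200)
print(manip.move_straight([635,25.8,21],o,feed=80,f_stop=8))
manip.grip(10,60); print(manip.read_grip_width(),manip.read_ee_pos())
e=manip.read_ee_pos()
manip.move_straight([e[0],e[1],e[2]+30],feed=100); print(manip.read_grip_width(),manip.read_contact_force())
manip.move_straight([e[0],e[1],150],feed=200)
yb=-4.8
manip.move_pose([490.5,-231.7,150],down(yb+90))
print(manip.read_time_s(),manip.read_grip_width(),manip.read_ee_pos(),manip.read_tcp_rot())
p,d,c=cap('wrist','w2.png'); p,d,c=cap('top','top2.png'); W=cloud(d,c)
rect(W,24,36,(360,620,-400,-150)); rect(W,120,190,(360,640,-400,-150))
```

```text
False
10.00537034964762 [634.9936169   25.79957723  20.97640624]
9.971049321388918 [ 0.12837133 -0.77685621 -0.11734938]
7.8167 9.863875934886575 [ 490.76129918 -231.02614628  149.4020491 ] [-1.57013369e+00 -8.06402107e-04  1.48697388e+00]
1496 z 29.619031354658397 rect [ 486.8 -276.1] [181.7 202.2] 85.31
0 z nan rect [0. 0.] [0. 0.] 0.0
  return _methods._mean(a, axis=axis, dtype=dtype,
  ret = ret.dtype.type(ret / rcount)
```

View pics/w2.png

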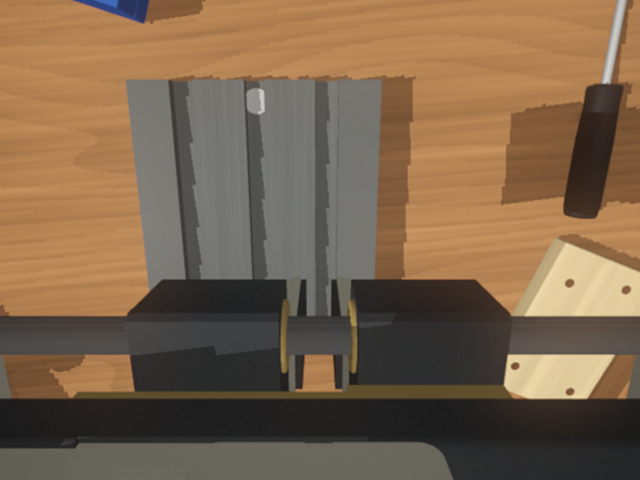

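The fingers closed to 10 mm, so they aren't holding the fence; the board is still on the bench at lower right in the wrist view. I'll check what happened to it.

Run:
```python
from h import *
p,d,c=load('top2.png'); W=cloud(d,c)
rect(W,36,52,(530,730,-80,90)); rect(W,12,24,(510,715,-110,90))
print(manip.read_grip_width(), manip.read_contact_force())
cv2.imwrite('pics/c2.png',cv2.resize(p[140:260,300:460][:,:,::-1],(800,600),interpolation=2))
```

```text
507 z 43.94536115334591 rect [654.4  14.4] [ 30.7 186.9] 59.57
2074 z 17.932345008702995 rect [613.9 -17.3] [105.1 142.2] 63.44
10.148776666357595 [-0.00151807  0.56069375 -0.6306902 ]
```

View pics/c2.png

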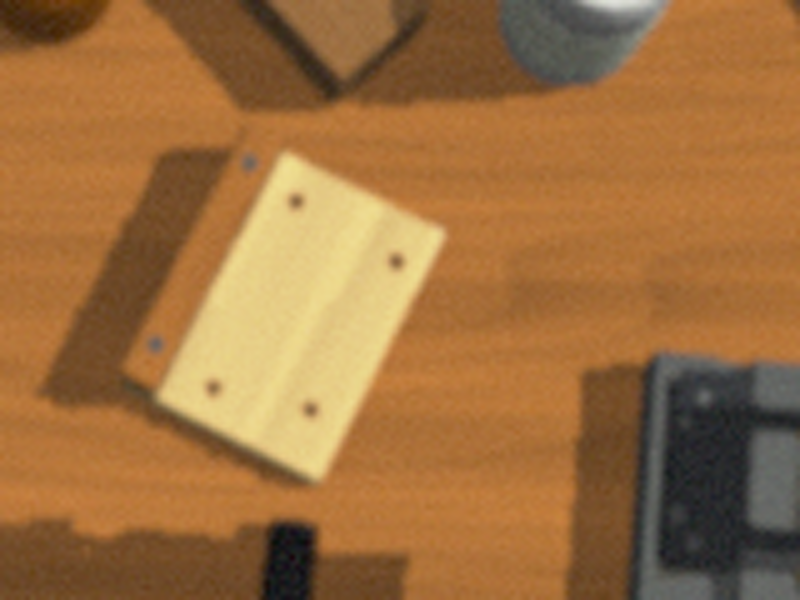

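Run:
```python
from h import *
p,d,c=load('w1.png')
def proj(X):
    return cv2.projectPoints(np.array(X,float).reshape(-1,3),c['rvec'],c['tvec'],c['camera_matrix'],np.array([c['k1'],0,0,0.]))[0].reshape(-1,2)
print(proj([[634.9,23.67,170],[634.9,23.67,188.8],[635,25,44],[635,25,21],[635,25,0]]))
W=cloud(d,c)
for v,u in [(290,220),(300,230),(285,400),(310,330),(295,410),(335,320),(370,210)]: print(v,u,W[v,u],d[v,u])
R=cv2.Rodrigues(c['rvec'])[0]; print('cam',-R.T@c['tvec'].ravel(),R[2])
```

```text
[[315.92376194 273.19718815]
 [315.6665964  287.68982516]
 [318.48623176 217.57357814]
 [318.48779705 211.76192825]
 [318.48905971 207.07372551]]
290 220 [610.14733828  -3.44214223 217.07157109] 152.68509
300 230 [6.13340642e+02 5.70829261e-01 2.23657761e+02] 146.60956
285 400 [641.46014207  57.41854711 207.99001947] 161.84436
310 330 [ 7.28458318e+02 -8.26736733e+00  5.67444357e-01] 389.8543
295 410 [640.66844576  58.92279728 221.23384697] 148.69568
335 320 [610.05747525  37.45765633 284.73437426] 82.6705
370 210 [622.32503546  -4.65708688 251.34067475] 122.541534
cam [573.77729117  54.73296269 359.56799435] [ 0.23209481 -0.1130769  -0.96609814]
```

Run:
```python
from h import *
T=None
for fn,tcp,yaw in(('w1.png',[634.91,23.67,170.1],64.1),('w2.png',[490.76,-231.03,149.4],85.2)):
    p,d,c=load(fn); W=cloud(d,c)
    a=np.radians(yaw); L=(W-tcp); X=L[...,0]*np.cos(a)+L[...,1]*np.sin(a); Y=-L[...,0]*np.sin(a)+L[...,1]*np.cos(a); Z=L[...,2]
    m=(d>0)&(Z>-15)&(np.abs(X)<70)
    for lo in range(-15,120,10):
        k=m&(Z>=lo)&(Z<lo+10); 
        if k.sum(): print(fn,lo,k.sum(),'X %.0f..%.0f inner %.0f Y %.0f..%.0f'%(X[k].min(),X[k].max(),np.abs(X[k]).min(),Y[k].min(),Y[k].max()))
```

```text
w1.png 25 222 X -35..38 inner 28 Y -6..11
w1.png 35 932 X -45..47 inner 28 Y -5..11
w1.png 45 1238 X -46..48 inner 28 Y -0..11
w1.png 55 1402 X -46..49 inner 28 Y -10..11
w1.png 65 690 X -44..46 inner 28 Y -11..11
w1.png 75 1222 X -32..34 inner 28 Y -12..6
w1.png 85 958 X -32..34 inner 31 Y -7..12
w1.png 95 2690 X -59..62 inner 30 Y 0..36
w1.png 105 17635 X -60..62 inner 0 Y 8..37
w1.png 115 34072 X -60..63 inner 0 Y 14..37
w2.png 25 108 X -10..13 inner 4 Y 4..10
w2.png 35 417 X -12..13 inner 4 Y -5..11
w2.png 45 442 X -11..13 inner 4 Y 1..11
w2.png 55 412 X -10..11 inner 4 Y -11..11
w2.png 65 113 X -8..10 inner 4 Y -11..11
w2.png 75 651 X -7..8 inner 4 Y -11..6
w2.png 85 200 X -7..8 inner 6 Y -5..11
w2.png 95 1329 X -34..36 inner 6 Y 2..36
w2.png 105 15870 X -67..68 inner 0 Y 8..36
w2.png 115 32426 X -63..65 inner 0 Y 16..36
```

The wrist depth puts the fingertips about 28 mm above the reported TCP, and the gripper body is off by the same amount. That explains why the grasp passed over the fence. I'll calibrate by gently touching clear bench.

Run:
```python
from h import *
manip.grip(0,60)
manip.move_pose([450,-110,60],down(0))
t=manip.read_time_s()
r=manip.move_straight([450,-110,-45],feed=45,f_stop=5); e=manip.read_ee_pos()
print(r,e,manip.read_contact_force())
manip.move_straight([450,-110,60],feed=200); print(t,manip.read_time_s(),manip.read_grip_width())
```

```text
True [ 449.95648008 -109.99788919  -30.75014986] [-0.85879534  0.17302682  6.37786104]
9.8 12.1833 0.433542260250583
```

The touch gives a tool-length error of +30 mm: the real tips sit 30 mm behind the reported TCP along the tool axis. I'll compensate in the helper and grasp again.

```bash
cat >> h.py <<'E'
OFF=30.3
def tip(pos,ori):  # reported-TCP target that puts the real fingertips at pos
    return list(np.array(pos,float)+OFF*Ro.from_euler('xyz',ori).as_matrix()[:,1])
def pose(pos,ori): manip.move_pose(tip(pos,ori),ori)
def line(pos,ori,**k): return manip.move_straight(tip(pos,ori),ori,**k)
E
python3 - <<'E'
from h import *
o=down(64.0)
manip.grip(60,60)
pose([634.9,25.3,160],o)
p,d,c=cap('wrist','w3.png'); W=cloud(d,c)
q=rect(W,40,50,(560,710,-20,70)); f=cv2.minAreaRect(q[:,:2].astype(np.float32))
assert abs(f[0][0]-635)<5 and abs(f[0][1]-25.5)<5
x,y=634.9,.5*(25.3+f[0][1])
line([x,y,60],o,feed=250)
print(line([x,y,21],o,feed=80,f_stop=8))
manip.grip(10,60); e=manip.read_ee_pos(); w=manip.read_grip_width(); print(w,e)
if w>15:
    manip.move_straight([e[0],e[1],e[2]+40],feed=80); print(manip.read_grip_width(),manip.read_contact_force(),manip.read_ft_torque(),manip.read_time_s())
E
```

```text
5534 z 44.47533482119673 rect [631.9  28. ] [ 20.  132.6] 63.84
False
19.49533968021096 [634.88474008  26.47615643  -9.19197308]
19.45356680164922 [ 0.82819234 -0.21971777 -2.88362329] [ 0.18945266 -0.17620794 -0.0045827 ] 16.8
```

Run:
```python
from h import *
o=down(64.0); e=manip.read_ee_pos()
manip.move_straight([e[0],e[1],95],feed=200)
o=down(85.25); x,y=490.4,-231.7
pose([x,y,110],o)
print(manip.read_grip_width(),manip.read_ee_pos(),manip.read_tcp_rot()[2])
p,d,c=cap('top','top4.png'); W=cloud(d,c)
print('held board'); rect(W,66,115,(380,600,-370,-190))
line([x,y,62],o,feed=120)
r=line([x,y,49],o,feed=25,f_stop=5); e=manip.read_ee_pos(); print(r,e,e[2]+OFF,manip.read_contact_force(),manip.read_time_s())
```

```text
19.44800812428115 [ 490.615856   -231.01813278   79.11955328] 1.4877539293444704
held board
91 z 104.69315073069156 rect [ 507.  -264.7] [119.6 114.9] 7.42
True [ 490.52798731 -231.78614674   20.78391071] 51.08391071357161 [-0.49921619  0.19162263  4.89793276] 19.475
```

Run:
```python
from h import *
o=down(85.25); e=manip.read_ee_pos()
manip.grip(36)
manip.move_straight([e[0],e[1],100],o,feed=150)
manip.grip(0)
# go above tray looking
o=down(90)
pose([450,285,150],o)
p,d,c=cap('top','top5.png'); W=cloud(d,c)
print('board fence'); rect(W,66,82,(380,600,-340,-190)); print('board'); rect(W,42,54,(380,600,-370,-190))
print('table'); rect(W,24,36,(360,620,-400,-150))
p,d,c=cap('wrist','w5.png'); W=cloud(d,c); 
print(manip.read_ee_pos(),manip.read_time_s())
print('floor');rect(W,8,16,(380,470,250,320))
print('sides');rect(W,23,29,(360,640,220,350))
print('hislope');rect(W,36,56,(530,610,240,330))
```

```text
board fence
570 z 73.51622932493629 rect [ 491.7 -230.4] [ 20.9 141.3] 85.36
board
2245 z 47.648724247676306 rect [ 488.2 -276.7] [113.6 141.8] 85.51
table
2954 z 29.66436208285791 rect [ 486.8 -276.5] [182.7 202.1] 85.52
[450.54568929 284.18251906 119.62717632] 23.4
floor
6712 z 12.517294436643652 rect [432.1 283. ] [77.6 68.3] 1.9
sides
14019 z 26.526041227802676 rect [442.1 282.2] [ 97.4 114.6] 2.1
hislope
68 z 42.436598829317404 rect [565.5 285. ] [ 6.9 14.5] 64.15
```

View pics/w5.png

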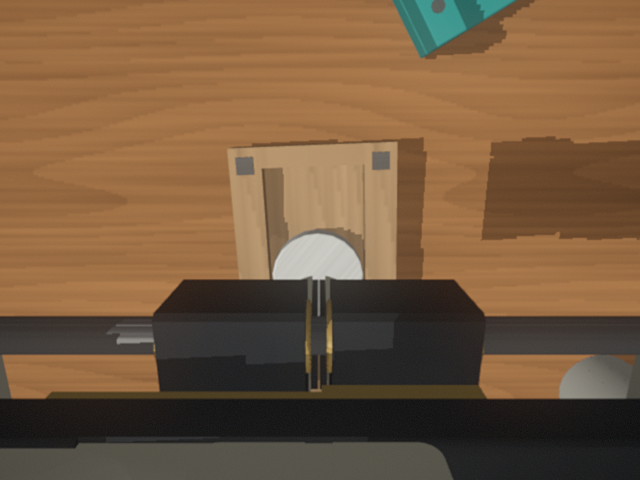

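View pics/top5.png

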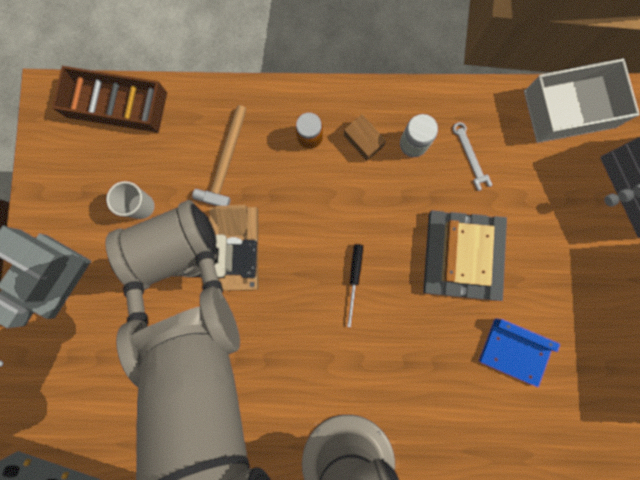

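The board is on the table, centred within about 1.5 mm, with its yaw matching the table's (85.4° against 85.5°). From the wrist view the tray yaw is +2° and its origin is near (493.3, 284.0). That puts the disc at (488, 284), which agrees with the top camera. Now I'll push.

```bash
cat >> h.py <<'E'
TO=np.array([493.3,284.0,0]);TY=2.0
def T(x,y,z): return TO+Ro.from_euler('z',TY,degrees=True).apply([x,y,z])
E
python3 - <<'E'
from h import *
o=down(90+TY)
pose(T(-62,0,60),o)
print(line(T(-62,0,14.5),o,feed=60,f_stop=6), manip.read_ee_pos()[2]+OFF)
for x in (-20,-6.5):
    r=line(T(x,0,14.5),o,feed=35,f_stop=25); e=manip.read_ee_pos(); print(r,e-T(x,0,0),manip.read_contact_force())
line(T(-22,0,14.5),o,feed=60)
line(T(-22,0,90),o,feed=200)
pose(T(110,0,150),o)
p,d,c=cap('wrist','w6.png'); W=cloud(d,c); print(manip.read_time_s())
h=cv2.cvtColor(p,cv2.COLOR_RGB2HSV); L=Ro.from_euler('z',-TY,degrees=True).apply((W-TO).reshape(-1,3)).reshape(W.shape)
m=(h[...,1]<50)&(h[...,2]>110)&(np.abs(L[...,0]-40)<50)&(np.abs(L[...,1])<40)&(L[...,2]>10)&(L[...,2]<80)
q=L[m]; print(m.sum(),q.mean(0),q.min(0),q.max(0))
A=np.c_[q[:,:2],np.ones(len(q))]
for _ in range(5):
    s=np.linalg.lstsq(A,q[:,2],rcond=None)[0]; k=np.abs(A@s-q[:,2])<1.5; A,q=A[k],q[k]
print('tilt x deg',np.degrees(np.arctan(s[0])),'y',np.degrees(np.arctan(s[1])),len(q),q.min(0),q.max(0))
E
```

```text
False 14.623774991282735
False [  0.12563663   0.05321298 -15.70679043] [-0.90071547  0.22394098 -0.3458217 ]
False [  0.51903462   0.0315062  -15.7284738 ] [ 0.11122955 -0.77385346  0.6276871 ]
28.2667
8533 [38.78256103  0.49661611 39.51186166] [  7.01338676 -34.93774251  11.88490564] [71.1984946  35.3739443  53.54881672]
tilt x deg 24.26314234139994 y -0.006718308798065867 6385 [  7.1954781  -31.99656168  25.09543499] [66.71841632 33.30269981 52.18424289]
```

View pics/w6.png

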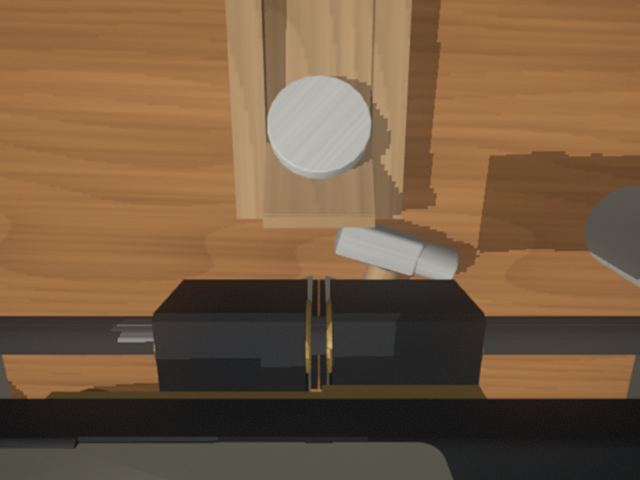

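The disc leans at 24.3° with its top centre at tray (37, 0.5, 38.6), which matches the nominal lean. In the wrist view it spans (267–371, 76–178), and the hammer is untouched. I'll grasp it along its axis.

Run:
```python
from h import *
th=24.3; a=np.array([-np.sin(np.radians(th)),0,np.cos(np.radians(th))])
U=np.array([37,0.5,38.6])-14*a
Z=lambda g:Ro.from_euler('z',g,degrees=True)
R=Z(TY)*Ro.from_euler('y',-th,degrees=True)*Z(-TY)*Ro.from_euler('xyz',down(90+TY))
o=list(R.as_euler('xyz'))
manip.grip(92,50)
pose(T(*(U+70*a)),o)
print(manip.read_tcp_rot(),o)
line(T(*(U+20*a)),o,feed=120)
print(line(T(*(U+6.6*a)),o,feed=40,f_stop=6))
manip.grip(55,50); w=manip.read_grip_width(); e=manip.read_ee_pos(); print(w,e,manip.read_contact_force())
if w>62:
    manip.move_straight([e[0],e[1],e[2]+20],feed=50); print(manip.read_grip_width(),manip.read_contact_force())
    manip.move_straight([e[0]-10,e[1],e[2]+100],feed=200); print(manip.read_grip_width(),manip.read_time_s())
```

```text
[-1.99684725e+00 -6.20592025e-04  1.60547699e+00] [np.float64(-1.9949113350295185), np.float64(0.0), np.float64(1.6057029118347832)]
False
64.41282883442047 [545.73890106 286.36786301   4.31286795] [-1.21102645  0.16665155  0.23517339]
64.1248645218402 [-0.49306738  0.19363389 -2.38142517]
64.58353127158753 33.2583
```

Run:
```python
from h import *
o=down(-4.6); x,y=487.4,-285.8
pose([x,y,125],o)
p,d,c=cap('wrist','w7.png'); W=cloud(d,c); print(manip.read_grip_width(),manip.read_ee_pos(),manip.read_tcp_rot(),manip.read_time_s())
L=W-np.array([x,y,125]); m=(d>0)&(np.hypot(L[...,0],L[...,1])<33)&(L[...,2]>-15)&(L[...,2]<25)
q=L[m]; print(m.sum())
if m.sum()>50:
    A=np.c_[q[:,:2],np.ones(len(q))]
    for _ in range(8):
        s=np.linalg.lstsq(A,q[:,2],rcond=None)[0]; k=np.abs(A@s-q[:,2])<2; A,q=A[k],q[k]
    print('plane',np.degrees(np.arctan(s[:2])),s[2],len(q),q.min(0),q.max(0))
```

```text
64.37231624641701 [ 487.82485459 -284.8341015    94.67914828] [-1.57069053e+00 -3.28677649e-06 -7.85215340e-02] 35.3667
12922
plane [-0.19143816 -0.70216838] 8.363591979657118 12698 [-31.00913462 -29.20539546   6.06208375] [32.96053687 32.94833007 10.51301026]
```

View pics/w7.png

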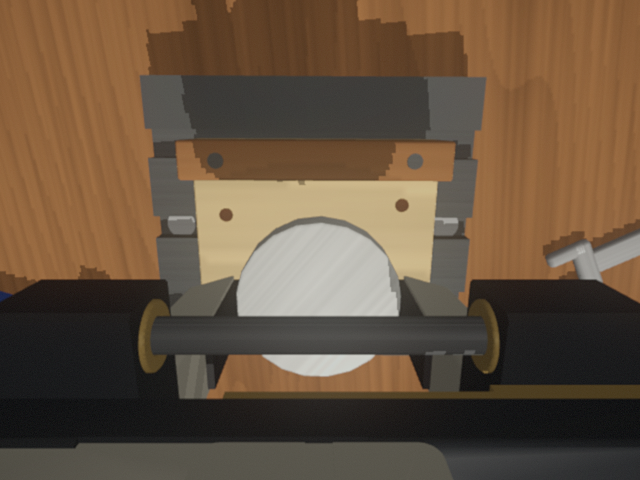

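The held disc (237–400, 217–376) is level within 0.7° and sits over the bare plywood, clear of the fence at rows 140–180. Now I'll lower it.

Run:
```python
from h import *
o=down(-4.6); x,y=487.4,-286.5
line([x,y,64],o,feed=100)
print(line([x,y,52],o,feed=20,f_stop=4), manip.read_ee_pos()[2]+OFF,manip.read_contact_force())
e=manip.read_ee_pos()
manip.grip(84)
manip.move_straight([e[0],e[1],e[2]+90],o,feed=150)
pose([480,0,250],down(0))
p,d,c=cap('top','top8.png'); W=cloud(d,c)
print('fence'); rect(W,68,80,(380,600,-340,-190)); print('board'); rect(W,44,52,(400,580,-345,-205)); print('disc');q=rect(W,57,66.5,(430,545,-335,-238)); print(q.min(0),q.max(0),q[:,2].std(),np.polyfit(q[:,0],q[:,2],1)[0],np.polyfit(q[:,1],q[:,2],1)[0])
print('table'); rect(W,24,36,(360,620,-400,-150))
print(manip.read_time_s(),manip.read_contact_force())
cv2.imwrite('pics/c8.png',cv2.resize(p[60:320,90:530][:,:,::-1],(800,473),interpolation=2))
```

```text
True 54.1063683468878 [-0.35966899  0.09646981  5.18441582]
fence
558 z 73.50029656212945 rect [ 491.6 -230.9] [ 21.2 141.2] 85.33
board
1500 z 47.66778123572455 rect [ 488.1 -276.5] [112.8 141.5] 85.91
disc
658 z 61.52122749833591 rect [ 488.3 -283.5] [63.2 67. ] 1.21
[ 456.51237421 -316.86125855   57.07851483] [ 519.9115978  -250.01636211   65.98121224] 1.8123894146537363 0.005731333574464989 -0.00445011174602516
table
2741 z 29.568383261257736 rect [ 486.6 -276.9] [183.2 201.8] 85.37
39.175 [-0.35160523 -0.0497644  -0.066772  ]
```

View pics/c8.png

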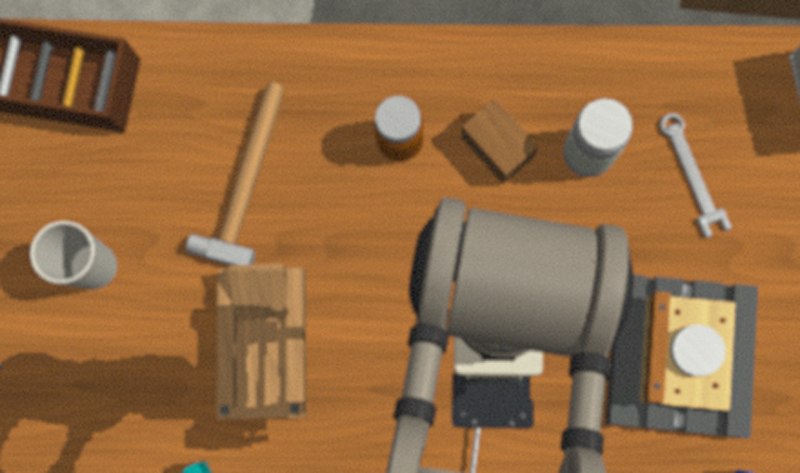

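The disc lies flat at crop (698,350) on the bare plywood, about 12 mm from the fence and about 9 mm from the free edge. The bystanders are undisturbed. I'll hand the job in.

```bash
python3 -c "
from plant import manip
manip.sign_off(); print(manip.read_time_s())"
```

```text
the job is handed in; nothing more can be done
the job is handed in; nothing more can be done
```

The job is done and handed in at about 39 s of robot time. The board lies flat on the drill table and the disc lies flat on its bare plywood.

- **Board:** I carried it by its fence, lowered it onto the table and let go. The last check put it within about 1.5 mm of the table's centre. Its fence was parallel to the table's long sides within 0.1°; the noisier outline of the board's top face read 0.5°.
- **Disc:** I pushed it up the slope, where it leaned at 24.3°, gripped it along its axis and set it down at low contact force. The last depth check showed it flat within 0.5°, with its top at about 62 mm as expected. It was wholly on the board, roughly 9–12 mm from the fence and the free edge, with the gripper well clear.
- **First grasp missed:** the first try at the board closed above the fence without touching it. The real fingertips sit about 30 mm behind the reported TCP. I confirmed this by touching clear bench at about 6 N and corrected for it from then on.
- **Gripper reading:** it showed 64.4 mm on the 66 mm disc, and the grasp held throughout.
- **Bystanders:** they looked undisturbed in the last top picture. The arm hid most of the screwdriver there, but it looked unmoved in the earlier views.

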